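# Butt a worktop riser to its neighbour and level it

### The job

The loose wooden riser on the worktop stands a few centimetres short of the fixed one and leans, because its screw foot is wound too far in. Slide it along the worktop until its end butts flush against the end of the fixed riser, in line with it, then turn the brass knob of the screw foot until the bubble of the spirit level lying on the board is centred between its two lines. Last, press the level down on the board with the fingers, gently but firmly (about 10 N), and finish while still pressing, with the bubble between the lines and the risers still flush; leave the other things standing where they are.

Things in the scene. Friction and masses are not known exactly. Their poses are not given: they have to be found in the camera images.
- fixed_riser: Fixed, level riser: dark board 160 mm long (y) x 130 deep (x) x 20 thick on four brass legs, top 90 mm above the worktop. Origin on the worktop under its centre; +y runs along the row, away from the loose riser. The end face to be met is at y = -80 mm in this frame.
- riser: Loose riser, 0.75 kg, slides with 5 to 12 N: dark board 220 mm long (y) x 130 deep (x) x 20 thick, underside 70 mm, top 90 mm above the worktop. Origin below its centre; +y to the end that faces the fixed riser. Three feet: plain legs at x +-45, y +85 mm; the screw foot at x 0, y -82 mm, near the outer end, which starts 4 to 8 mm low and must be raised.
- end_front (a point): On the loose riser's inner end face (towards the fixed riser), at its front upright edge, half way up the board (80 mm up)
- end_back (a point): The same at the rear upright edge of that end face, 130 mm from end_front
- outer_end (a point): Middle of the loose riser's outer end face, half way up the board: a flat 130 x 20 mm face, free to be pushed on
- knob_grip (a point): On the axis of the screw foot's knob, a ribbed brass cylinder 30 mm across, 22 tall; this point is 10 mm below its top, 110 mm above the worktop, 20 to 28 mm above the board. Clockwise from above winds the foot out: the board's outer end rises 3.2 mm a radian while the knob keeps its height. 1.3 to 2.4 rad are needed, in any number of grasps. Stiff (0.12 N m), stays where it is left.
- foot: The screw foot under the knob: a 30 mm rubber pad, with the threaded rod that passes up through the board. Origin at the centre of the pad's underside
- level: Spirit level lying loose along the loose riser's board, its near end 50 to 70 mm from the knob's axis: aluminium bar 120 mm long (its y, roughly the riser's y) x 26 wide x 24 tall, black end caps, 0.25 kg. Origin at the centre of its underside. A yellow-green vial fills the middle 48 mm of its top; both sides of it the metal top is flat, its middle 40 mm from the centre.
- bubble (a joint): The white bubble's place along the level's y axis, m: 0 centred, + towards +y, stops at +-0.012. It runs to the higher end, 7 mm a degree of slope, so about 7.5 mm a radian of the knob, and takes about 1 s to settle. It is 14 mm long; the lines stand 20 mm apart.
- tumbler: Brass tumbler, 67 mm across, 74 mm tall, standing on the fixed riser; origin at the centre of its foot. To be left alone
- syrup: Clear bottle, 62 mm across, 168 mm tall, on the worktop behind the risers; origin at the centre of its foot. To be left alone
- pepper_mill: Turned wooden pepper mill, 55 mm across, 153 mm tall, on the worktop behind the risers; origin at the centre of its foot. To be left alone
- tin_0: Small lidded tin, 62 mm across, 70 mm tall, on the worktop behind the risers; origin at the centre of its foot. To be left alone
Mind the look-alikes: they are no part of the job. Of the things shaped like the level, the aluminium one is meant.

How it is judged (in metres and radians):
On the way, in this order (a step that is already met when the one before it is completed fails the run):
1. the loose riser butts flush against the fixed one (y of each of end_front, end_back in the frame of fixed_riser above -0.083 m), for 0.2 s.
2. the knob has been turned so that the board is level and the bubble rests between its lines, with the level lying free on the board (value of joint bubble between -0.003 and 0.003 m and contact force between the fingers and level below 0.5 N and angle between the z axis of riser and the z axis of fixed_riser, either way round below 0.015 rad), for 0.3 s.
At the end, for the whole second after the job is handed in: Fingers press the level flat on the loose riser's board with 4 to 30 N; bubble within 3 mm of centre (between the lines); riser at rest on its screw foot, both corners of its end within 3 mm of the fixed riser's end face, fronts in line within 25 mm (all of step 1 and value of joint bubble between -0.003 and 0.003 m and contact force between the fingers and level between 4 and 30 N and contact force between level and riser above 4 N and angle between the z axis of level and the z axis of riser, either way round below 0.02 rad and contact force between foot and anything else above 1 N and x of riser in the frame of fixed_riser between -0.025 and 0.025 m and linear speed of each of riser, level below 0.01 m/s); the arm keeps its last pose, push and grip.
It fails at once if the level is struck or crushed (over 60 N) (contact force between the fingers and level above 60 N).
It fails at once if a bystander is moved by more than 20 mm (distance of any of tumbler, syrup, pepper_mill, tin_0 from where it was at the start of the episode above 0.02 m).
It also fails if it takes over 58 s, if anything falls off the work surface, if the arm or the gripper's body presses on something with over 40 N, if the wrist force passes 120 N, or if a joint passes its speed limit or range.

### The arm

A 6-joint arm with a two-finger parallel gripper is mounted at the origin on a cart in front of the work surface, level with it; the furniture and walls round the work are solid. World frame = base frame: x ahead of the robot, y to its left, z up, the work surface at z = 0. Lengths are in m, angles in degrees, forces in N, time in s.
With the tool pointing down it reaches from about 0.3 to 0.75 m from the base axis. Payload 8.5 kg.
Tool frame: the origin (TCP) lies on the centre line of the jaws, within the pads' length; the fingertips stand 19 mm ahead of it and the grasp point (between the pads) is the TCP; z points along the fingers, x is the direction in which the jaws open and shut, and the axes are right-handed (so a half turn about z gives the same grasp; the last joint's range is limited). The gripper opens to 85 mm and grips with 20 to 120 N. Pads are 22 mm wide; open, the fingers measure 114 mm over their backs; the gripper's body (76 mm by 85 mm) begins 54 mm behind the grasp point. The pads swing forward as they close: fully open they stand 13 mm farther back than shut.
Start: joints at [63.925, 21.807, 74.336, -0, 83.858, -12.336], TCP at [0.131, 0.534, 0.25] pointing down, gripper open.
Joint ranges: [-178.18, 178.18], [-50.72, 133.34], [12.68, 142.11], [-81.47, 261.47], [9.98, 163.14], [-165.26, 165.26]. Speed limits (degrees/s): [136.94, 136.94, 180, 180, 180, 180].

### API

Orientations are given as a 3x3 rotation matrix whose columns are the frame's x, y, z axes.
In Python, from rig import env, cams, order gives the robot as it stands.
- The arm moves only by the tool step_arm, never from a script. Its argument "steps" is a list of rows, each an object with "xyz": the shift along the tool's x, y, z normalised to -1 to 1, where 1 is 0.04 m, a list of three; "turn": the turn, a rotation vector about the tool's x, y, z normalised to -1 to 1, where 1 is 0.08 rad, a list of three; "gripper": the gripper command: -1 is shut, 1 is fully open, values between are in proportion. A call has 1 to 20 rows; each row shifts and turns the commanded pose from where the row before left it, along the tool's axes as they then stand; what a row does not reach is not made up. A row lasts 1/12 s, in which the tool goes at most 41.7 mm and 7.16 degrees, less where a joint would pass 70% of its speed; a pose out of reach is approached as far as the arm can. A call with a number of a shift or a turn outside -1 to 1 is refused whole. A call with a gripper value outside its range is refused whole. The fingers move at their own pace and stop on an object; "squeeze" is the grip in N (left out, the last holds). Time passes only in rows, so rows that do not move let the fingers close. It gives the time, the measured TCP pose, the force and the opening at its end, in the units of the state.
- env.observe(): the state, without advancing time (a new reading comes with each control period).
- cams.get_image(name): name is "scene" or "side" or "wrist"; returns (picture, depth): 420x560x3 uint8, red, green, blue; 420x560 float32, m along the optical axis (not along the pixel's ray), 0 where there is no reading.
- cams.camera_info(name): a dict with "fx", "fy", "cx", "cy" (pixels), "k1" (the pictures are not rectified: a ray, as slopes to the right and down, at radius r is drawn at 1 + k1 r^2 times it, then the intrinsics apply), "extrinsics" (4x4, takes a point from camera to world coordinates). Camera axes: x right, y down, z forward; pixel columns grow to the right and rows downward; lengths in m; the calibration is good to about 2 mm. A picture is of the moment at which its call begins: read the wrist's pose just before it. camera_info takes no time and is no camera call; for the wrist camera it gives the pose at the moment of the call.
- order.close_job(): hands the job in, once; it reports no verdict.
The state is a dict: "time_s": time; "q": joint angles; "qvel": joint speeds; "joint_efforts": joint torques, N m; "position": TCP position; "tool_rot": TCP orientation; "ft_force": force on the tool from outside, world axes, zero at the start; "wrist_torque": the same for the moment, N m; "grip_width": finger opening in m.
Only numpy, scipy, OpenCV 4.12 (cv2) and the standard library are available. Lean on these libraries where they do the work, as an engineer would, in place of code of your own. Each camera call takes 0.05 s, during which the arm holds its last target. There are 200 camera calls.

## Working session

There is one attempt and no reset: what is moved stays moved. The work goes in short steps, Python scripts to look and compute and a tool call to move; the robot and the scene stay as the last step left them, time stands still between calls to the robot, and variables do not carry over. Pictures are saved under pics/ and viewed, about 8 in all and at most 12, crops included, and the job is handed in when it is done.

Besides the shell and the picture viewer there is one more tool, called after "Call:" as name(argument=value, ...), one argument or row to a line, values as JSON. step_arm: Moves the arm, as the interface text tells. Scaled input: -1 to 1 covers 0.04 m each way for a shift and 0.08 rad each way for a turn. Its arguments: {"type":"object","properties":{"steps":{"type":"array"},"squeeze":{"type":"number"}},"required":["steps"]}

```bash
ls; mkdir -p pics; python3 - <<'E'
from rig import env,cams
import cv2,numpy as np
s=env.observe();print(s['time_s'],s['position'],s['tool_rot'],s['ft_force'],s['grip_width'])
for n in ("scene","side"):
    im,d=cams.get_image(n);cv2.imwrite(f"pics/{n}0.png",im[:,:,::-1]);np.savez(f"pics/{n}0.npz",im=im,d=d)
    i=cams.camera_info(n);print(n,{k:np.round(v,4).tolist() for k,v in i.items()})
E
```

```text
pics
0.0 [0.13050886 0.53402419 0.24968838] [[ 2.37475108e-01  9.71393398e-01 -6.63139373e-04]
 [ 9.71392580e-01 -2.37475798e-01 -1.30403508e-03]
 [-1.42421062e-03 -3.34492795e-04 -9.99998930e-01]] [-0.36948783 -0.2046072   0.20110175] 0.08548252932163283
scene {'fx': 545.6884, 'fy': 545.6884, 'cx': 280.5061, 'cy': 216.312, 'k1': -0.2071, 'extrinsics': [[-0.6098, -0.4494, 0.6528, -0.4892], [-0.7925, 0.3373, -0.5081, 1.187], [0.0082, -0.8272, -0.5619, 0.9903], [0.0, 0.0, 0.0, 1.0]]}
side {'fx': 528.7774, 'fy': 528.7774, 'cx': 284.2683, 'cy': 211.0742, 'k1': -0.1801, 'extrinsics': [[-0.9999, 0.0123, 0.0072, 0.5213], [0.0015, 0.5946, -0.804, 1.4258], [-0.0142, -0.8039, -0.5946, 0.8639], [0.0, 0.0, 0.0, 1.0]]}
```

View pics/scene0.png

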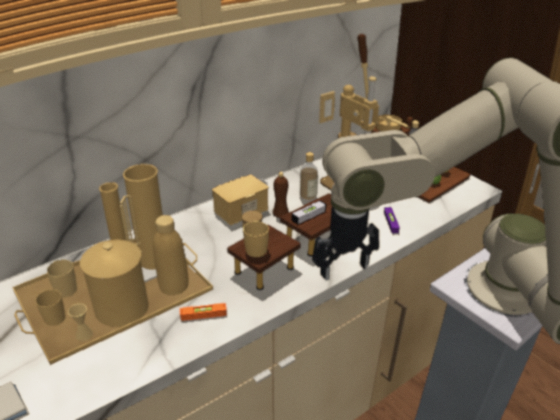

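View pics/side0.png

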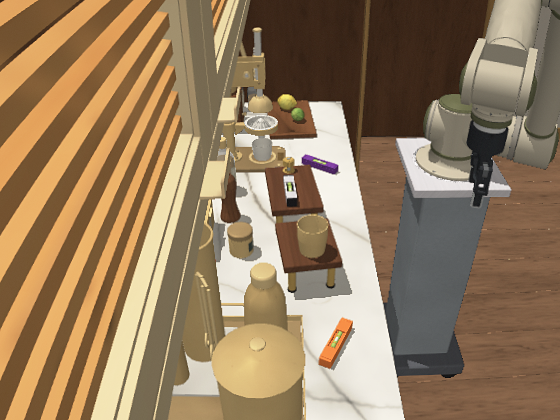

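The side view shows the fixed riser with the tumbler at about (308,245) and the loose riser at (293,188), with the level at (291,190) and the knob at (289,165). The tin is at (240,240). The purple and orange levels are decoys.

```bash
cat > h.py <<'E'
import numpy as np,cv2
from rig import env,cams
def rays(i,uv):
    K=np.array([[i['fx'],0,i['cx']],[0,i['fy'],i['cy']],[0,0,1]])
    return cv2.undistortPoints(np.float64(uv).reshape(-1,1,2),K,np.array([i['k1'],0,0,0,0.]))[:,0]
def cloud(i,d):
    h,w=d.shape;uv=np.stack(np.meshgrid(np.arange(w),np.arange(h)),-1).reshape(-1,2)
    r=rays(i,uv);P=np.c_[r,np.ones(len(r))]*d.reshape(-1,1);T=np.array(i['extrinsics'])
    return (P@T[:3,:3].T+T[:3,3]).reshape(h,w,3)
def plane(i,uv,z):
    r=rays(i,uv);T=np.array(i['extrinsics']);D=np.c_[r,np.ones(len(r))]@T[:3,:3].T
    return T[:3,3]+D*((z-T[2,3])/D[:,2])[:,None]
def proj(i,P):
    T=np.linalg.inv(np.array(i['extrinsics']));c=np.atleast_2d(P)@T[:3,:3].T+T[:3,3];s=c[:,:2]/c[:,2:]
    s=s*(1+i['k1']*(s**2).sum(1,keepdims=True));return s*i['fx']+[i['cx'],i['cy']]
def rect(P):
    c,wh,a=cv2.minAreaRect(np.float32(P[:,:2]));return np.round(cv2.boxPoints((c,wh,a)),4).tolist(),np.round(c,4),np.round(wh,4),a
E
python3 - <<'E'
from h import *
z=np.load('pics/side0.npz');im,d=z['im'],z['d'];i=cams.camera_info('side');P=cloud(i,d)
hsv=cv2.cvtColor(im,cv2.COLOR_RGB2HSV)
for n,uv in dict(fixed=(290,258),fixed2=(325,262),loose=(312,200),lo2=(275,178),level=(291,197),knob=(289,160),tin=(240,230),mill=(231,200),tumb=(312,222)).items():
    print(n,np.round(P[uv[1],uv[0]],3),im[uv[1],uv[0]],hsv[uv[1],uv[0]])
x,y,zz=P[...,0],P[...,1],P[...,2]
brown=(im[...,0]<110)&(im[...,0]>im[...,2]+12)&(zz>.07)&(zz<.1)&(d>0)
roi=np.zeros(d.shape,bool);roi[160:275,260:350]=1
m=(brown&roi).astype(np.uint8);m=cv2.morphologyEx(m,cv2.MORPH_OPEN,np.ones((2,2)))
n,l,st,c=cv2.connectedComponentsWithStats(m)
for k in range(1,n):
    if st[k,4]>80: print(st[k],rect(P[l==k]),np.round(P[l==k][:,2].mean(),4), np.round(np.linalg.lstsq(np.c_[P[l==k][:,:2],np.ones(st[k,4])],P[l==k][:,2],rcond=None)[0],4))
cv2.imwrite('pics/s0crop.png',cv2.resize(im[130:290,200:370,::-1],None,fx=4.5,fy=3.7,interpolation=cv2.INTER_CUBIC))
E
```

```text
fixed [0.518 0.555 0.092] [117  76  54] [ 10 137 117]
fixed2 [0.442 0.565 0.088] [64 42 27] [ 12 147  64]
loose [0.461 0.335 0.091] [107  69  47] [ 11 143 107]
lo2 [0.556 0.224 0.086] [101  66  46] [ 11 139 101]
level [0.514 0.355 0.115] [205 198 196] [  7  11 205]
knob [0.517 0.181 0.117] [205 167  91] [ 20 142 205]
tin [0.638 0.426 0.069] [180 150 103] [ 18 109 180]
mill [0.669 0.304 0.072] [72 48 32] [ 12 142  72]
tumb [0.468 0.493 0.143] [148 126  85] [ 20 109 148]
[ 269  166   56   52 1039] ([[0.3747999966144562, 1.419700026512146], [0.4323999881744385, 0.025200000032782555], [0.5789999961853027, 0.031199999153614044], [0.5213000178337097, 1.4257999658584595]], array([0.4769, 0.7255]), array([0.1467, 1.3957]), 2.368947982788086) 0.0868 [ 0.1356  0.4274 -0.1135]
[ 285  223   59   51 1036] ([[0.387800008058548, 0.430400013923645], [0.5238999724388123, 0.4239000082015991], [0.5716000199317932, 1.4234000444412231], [0.43549999594688416, 1.429900050163269]], array([0.4797, 0.9269]), array([1.0006, 0.1362]), 87.26726531982422) 0.0857 [ 0.244   0.5641 -0.3355]
```

View pics/s0crop.png

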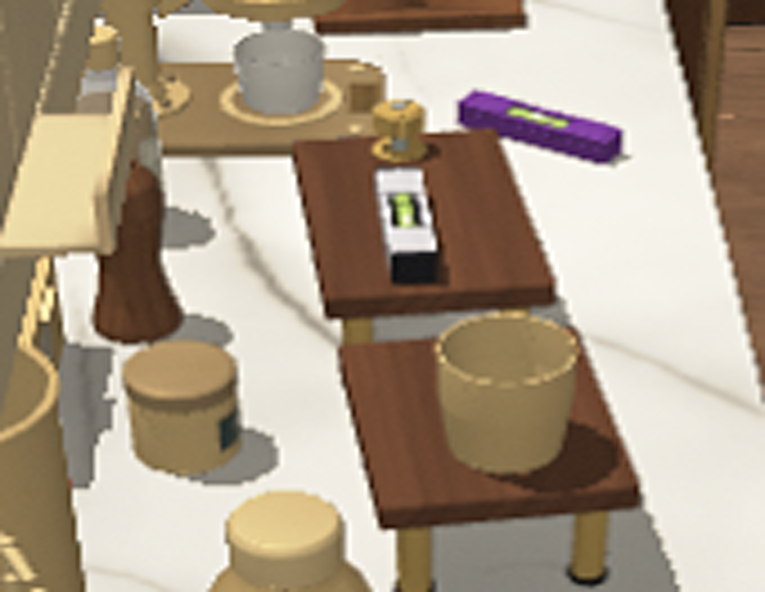

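The crop shows the loose board corners at about (293,143),(495,132),(552,288),(328,302) and the fixed board at (340,348),(580,330),(638,490),(385,517). The knob top is at (398,105), in crop pixels.

```bash
python3 - <<'E'
from h import *
i=cams.camera_info('side')
f=lambda L:[(200+(u+.5)/4.5-.5,130+(v+.5)/3.7-.5) for u,v in L]
L=plane(i,f([(293,143),(495,132)]),.084);L2=plane(i,f([(328,290),(553,288)]),.09);L2b=plane(i,f([(328,302),(553,292)]),.09)
F=plane(i,f([(340,348),(580,330),(638,490),(380,517)]),.09)
print(np.round(L,4),np.round(L2,4),np.round(L2b,4),np.round(F,4),sep='\n')
print('knob',plane(i,f([(398,103)]),.12))
z=np.load('pics/side0.npz');im,d=z['im'],z['d'];P=cloud(i,d);x,y,zz=P[...,0],P[...,1],P[...,2]
roi=np.zeros(d.shape,bool);roi[150:275,250:350]=1
# board tops: robust limits
br=roi&(im[...,0]>im[...,2]*1.8)&(im[...,0]<150)&(d>0)&(zz>.075)&(zz<.1)&(x>.4)&(x<.62)&(y<.7)
for a,b in ((.15,.40),(.42,.62)):
    Q=P[br&(y>a)&(y<b)];print(rect(Q),len(Q))
    A=np.linalg.lstsq(np.c_[Q[:,:2],np.ones(len(Q))],Q[:,2],rcond=None)[0];print(A,np.percentile(Q[:,1],[0,.5,99.5,100]))
lv=roi&(zz>.1)&(zz<.125)&(y>.22)&(y<.42)&(x<.6)&(x>.45);print('level',rect(P[lv]))
kb=roi&(zz>.105)&(zz<.13)&(y<.22)&(y>.12)&(x<.56)&(x>.47);print('knob',rect(P[kb]),P[kb][:,2].max())
E
```

```text
[[0.585  0.1692 0.084 ]
 [0.4592 0.1564 0.084 ]]
[[0.5599 0.366  0.09  ]
 [0.4358 0.3663 0.09  ]]
[[0.5597 0.3795 0.09  ]
 [0.436  0.3708 0.09  ]]
[[0.5525 0.4295 0.09  ]
 [0.424  0.413  0.09  ]
 [0.4064 0.5689 0.09  ]
 [0.5315 0.5897 0.09  ]]
knob [[0.5195483  0.17254076 0.12      ]]
([[0.43389999866485596, 0.3702000081539154], [0.45980000495910645, 0.1454000025987625], [0.586899995803833, 0.16009999811649323], [0.5609999895095825, 0.384799987077713]], array([0.5104, 0.2651]), array([0.1279, 0.2263]), 6.563458442687988) 1894
[-0.00411537  0.02498563  0.08121673] [0.15039541 0.15615461 0.37935944 0.38344516]
([[0.40529999136924744, 0.5698000192642212], [0.42809998989105225, 0.40799999237060547], [0.5541999936103821, 0.42579999566078186], [0.5314000248908997, 0.5875999927520752]], array([0.4798, 0.4978]), array([0.1274, 0.1634]), 8.024435997009277) 1718
[-0.00339464 -0.0215228   0.10198759] [0.42190555 0.425081   0.5826327  0.58572379]
level ([[0.4984000027179718, 0.36629998683929443], [0.5077999830245972, 0.24040000140666962], [0.5336999893188477, 0.24240000545978546], [0.5242999792098999, 0.36820000410079956]], array([0.516 , 0.3043]), array([0.026 , 0.1262]), 4.242967128753662)
knob ([[0.5023000240325928, 0.1678999960422516], [0.5325000286102295, 0.1657000035047531], [0.5347999930381775, 0.19769999384880066], [0.5047000050544739, 0.19990000128746033]], array([0.5186, 0.1828]), array([0.0321, 0.0302]), 85.7914047241211) 0.1246565488149286
```

Call:
step_arm(
  steps=[
    {"xyz":[-0.454,0.683,0],"turn":[0,0,0],"gripper":0},
    {"xyz":[-0.454,0.683,0],"turn":[0,0,0],"gripper":0},
    {"xyz":[-0.454,0.683,0],"turn":[0,0,0],"gripper":0},
    {"xyz":[-0.454,0.683,0],"turn":[0,0,0],"gripper":0},
    {"xyz":[-0.454,0.683,0],"turn":[0,0,0],"gripper":0},
    {"xyz":[-0.454,0.683,0],"turn":[0,0,0],"gripper":0},
    {"xyz":[-0.454,0.683,0],"turn":[0,0,0],"gripper":0},
    {"xyz":[-0.454,0.683,0],"turn":[0,0,0],"gripper":0},
    {"xyz":[-0.454,0.683,0],"turn":[0,0,0],"gripper":0},
    {"xyz":[-0.454,0.683,0],"turn":[0,0,0],"gripper":0},
    {"xyz":[-0.454,0.683,0],"turn":[0,0,0],"gripper":0},
    {"xyz":[-0.454,0.683,0],"turn":[0,0,0],"gripper":0},
    {"xyz":[-0.454,0.683,0],"turn":[0,0,0],"gripper":0},
    {"xyz":[-0.454,0.683,0],"turn":[0,0,0],"gripper":0},
    {"xyz":[-0.454,0.683,0],"turn":[0,0,0],"gripper":0},
    {"xyz":[-0.454,0.683,0],"turn":[0,0,0],"gripper":0},
    {"xyz":[-0.454,0.683,0],"turn":[0,0,0],"gripper":0},
    {"xyz":[-0.454,0.683,0],"turn":[0,0,0],"gripper":0},
  ],
)

```text
time_s: 1.6
position: [0.5314, 0.0985, 0.25]
tool_rot: [[0.238, 0.971, -0.001], [0.971, -0.238, 0.0], [-0.0, -0.001, -1.0]]
ft_force: [0.3, 0.1, 0.4]
grip_width: 0.0423
```

Call:
step_arm(
  steps=[
    {"xyz":[0,0,0],"turn":[0,0,0.94],"gripper":0},
    {"xyz":[0,0,0],"turn":[0,0,0.94],"gripper":0},
    {"xyz":[0,0,0],"turn":[0,0,0.94],"gripper":0},
    {"xyz":[0,0,0],"turn":[0,0,0.94],"gripper":0},
    {"xyz":[0,0,0],"turn":[0,0,0.94],"gripper":0},
    {"xyz":[0,0,0],"turn":[0,0,0.94],"gripper":0},
    {"xyz":[0,0,0],"turn":[0,0,0.94],"gripper":0},
    {"xyz":[0,0,0],"turn":[0,0,0.94],"gripper":0},
    {"xyz":[0,0,0],"turn":[0,0,0.94],"gripper":0},
    {"xyz":[0,0,0],"turn":[0,0,0.94],"gripper":0},
    {"xyz":[0,0,0],"turn":[0,0,0.94],"gripper":0},
    {"xyz":[0,0,0],"turn":[0,0,0.94],"gripper":0},
    {"xyz":[0,0,0],"turn":[0,0,0.94],"gripper":0},
    {"xyz":[0,0,0],"turn":[0,0,0.94],"gripper":0},
    {"xyz":[0,0,0],"turn":[0,0,0.94],"gripper":0},
    {"xyz":[0,0,0],"turn":[0,0,0.94],"gripper":0},
  ],
)

```text
time_s: 2.93
position: [0.5305, 0.0999, 0.25]
tool_rot: [[0.992, 0.124, -0.001], [0.124, -0.992, 0.0], [-0.001, -0.0, -1.0]]
ft_force: [0.7, 0.1, -0.5]
grip_width: 0.0425
```

```bash
python3 - <<'E'
from h import *
s=env.observe();print(s['time_s'],s['position'],np.round(s['tool_rot'],3),s['q'],s['ft_force'],s['grip_width'])
im,d=cams.get_image('wrist');i=cams.camera_info('wrist');np.savez('pics/w1.npz',im=im,d=d,T=i['extrinsics'])
print({k:np.round(v,3).tolist() for k,v in i.items()})
cv2.imwrite('pics/w1.png',im[:,:,::-1])
E
```

```text
2.9333 [0.53052355 0.09991674 0.24995148] [[ 0.992  0.124 -0.001]
 [ 0.124 -0.992  0.   ]
 [-0.001 -0.    -1.   ]] [-1.90619978e+00  2.08217469e+01  7.59543054e+01  2.03733405e-03
  8.32741248e+01 -9.01282499e+00] [ 0.72583272  0.13039598 -0.49336627] 0.04251619114338793
{'fx': 302.264, 'fy': 302.264, 'cx': 281.273, 'cy': 212.165, 'k1': -0.004, 'extrinsics': [[0.993, 0.115, 0.038, 0.522], [0.121, -0.942, -0.312, 0.18], [0.0, 0.315, -0.949, 0.372], [0.0, 0.0, 0.0, 1.0]]}
```

View pics/w1.png

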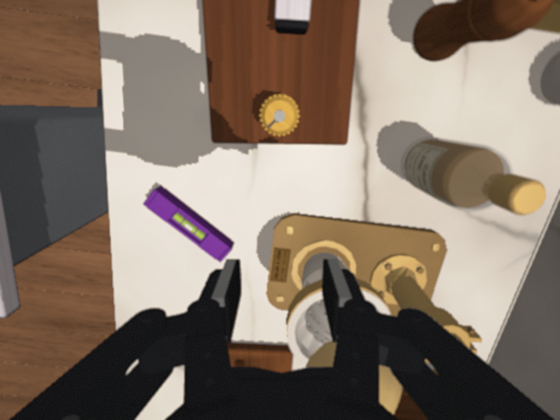

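The wrist view shows the board's outer edge at row 143 (cols 212–347), the knob at (279,115), and an appliance with a plate at (275–445, 215–310), just below the fingers. I need its heights before descending.

```bash
python3 - <<'E'
from h import *
z=np.load('pics/w1.npz');i=cams.camera_info('wrist');P=cloud(i,z['d'])
for uv in [(330,225),(290,228),(280,300),(322,255),(440,240),(325,320),(400,270),(345,360),(310,300),(190,225),(160,190),(215,250)]: print(uv,np.round(P[uv[1],uv[0]],3))
im=z['im'];br=(im[...,0]>im[...,2]*1.8)&(im[...,0]<150)&(P[...,2]>.07)&(P[...,2]<.1);br[:,:200]=0;br[160:]=0;br[:,365:]=0
Q=P[br];print(rect(Q),np.linalg.lstsq(np.c_[Q[:,:2],np.ones(len(Q))],Q[:,2],rcond=None)[0])
kb=(P[...,2]>.105)&(P[...,2]<.13);kb[:90]=0;kb[145:]=0;kb[:,:255]=0;kb[:,305:]=0;Q=P[kb];print('knob',rect(Q),np.percentile(Q[:,2],[5,50,95]))
Q=P[(P[...,2]>.15)&(P[...,1]>-.05)&(P[...,1]<.2)&(P[...,0]>.3)&(P[...,2]<.3)];
# heightmap from the two other views of juicer zone
for n in('scene','side'):
    d=np.load(f'pics/{n}0.npz')['d'];C=cloud(cams.camera_info(n),d)
    for y0 in np.arange(-.0,.18,.02):
        r=[]
        for x0 in np.arange(.42,.68,.02):
            m=(abs(C[...,0]-x0-.01)<.01)&(abs(C[...,1]-y0-.01)<.01)&(d>0);r.append(round(100*C[...,2][m].max()) if m.any() else -9)
        print(n,round(y0,2),r)
E
```

```text
(330, 225) [0.599 0.053 0.013]
(290, 228) [0.549 0.045 0.019]
(280, 300) [ 0.549 -0.063  0.017]
(322, 255) [0.593 0.017 0.028]
(440, 240) [0.744 0.05  0.014]
(325, 320) [0.585 0.001 0.135]
(400, 270) [0.695 0.009 0.029]
(345, 360) [0.546 0.119 0.307]
(310, 300) [0.567 0.022 0.136]
(190, 225) [0.425 0.034 0.021]
(160, 190) [0.385 0.072 0.013]
(215, 250) [0.458 0.005 0.023]
([[0.44699999690055847, 0.2599000036716461], [0.45989999175071716, 0.14579999446868896], [0.5863999724388123, 0.1599999964237213], [0.5735999941825867, 0.27410000562667847]], array([0.5167, 0.21  ]), array([0.1273, 0.1148]), 6.405465602874756) [-0.00407178  0.04352266  0.0760679 ]
knob ([[0.5019999742507935, 0.19050000607967377], [0.5063999891281128, 0.15919999778270721], [0.5375000238418579, 0.16359999775886536], [0.5331000089645386, 0.1949000060558319]], array([0.5198, 0.1771]), array([0.0314, 0.0317]), 8.03557014465332) [0.11578239 0.11881239 0.12059335]
scene -0.0 [3, 3, 3, 0, 0, 0, -9, 67, 66, 42, 34, 34, 34, 37]
scene 0.02 [3, 2, 0, 0, 0, -9, 67, 67, 66, -9, 31, -9, -9, 29]
scene 0.04 [2, 0, 0, 0, -9, -9, 68, 
[... 257 characters left out ...]
69, 67, -9, -9, -9, 12, 17]
scene 0.14 [-9, -9, -9, -9, -9, -9, 69, 69, 67, -9, -9, -9, 13, 17]
scene 0.16 [-9, -9, -9, -9, -9, -9, 69, 69, 68, -9, -9, -9, 11, 16]
side -0.0 [2, 3, 3, 0, -9, 2, 14, 22, 43, 43, 34, 34, 32, 23]
side 0.02 [2, 3, 3, -9, -9, 2, 14, 19, 34, 33, 34, 31, 3, 3]
side 0.04 [3, 0, -9, -9, -9, 1, 2, 13, 14, 14, 14, 2, 2, 2]
side 0.06 [0, 0, -9, -9, -9, -9, -9, -9, 2, 2, 2, 2, 2, -9]
side 0.08 [0, 0, -9, -9, -9, -9, -9, -9, 0, 0, 0, 0, 0, -9]
side 0.1 [0, -9, -9, -9, -9, -9, -9, -9, 0, 0, 0, 0, 1, -9]
side 0.12 [0, -9, -9, -9, -9, -9, -9, -9, 0, 1, 0, 0, 11, 17]
side 0.14 [0, 8, 8, 8, 8, 8, 8, 8, 0, 0, 0, 0, 12, 17]
side 0.16 [0, 8, 9, 8, 12, 12, 9, 8, 8, 0, 0, 0, 12, 17]
```

Call:
step_arm(
  steps=[
    {"xyz":[0,-0.38,0],"turn":[0,0,0],"gripper":0},
    {"xyz":[0,0,0.7],"turn":[0,0,0],"gripper":0},
    {"xyz":[0,0,0.7],"turn":[0,0,0],"gripper":0},
    {"xyz":[0,0,0.7],"turn":[0,0,0],"gripper":0},
    {"xyz":[0,0,0.7],"turn":[0,0,0],"gripper":0},
    {"xyz":[0,0,0.7],"turn":[0,0,0],"gripper":0},
    {"xyz":[0,0,0.8],"turn":[0,0,0],"gripper":0},
    {"xyz":[0,0,0],"turn":[0,0,0],"gripper":0},
    {"xyz":[0,-0.2,0],"turn":[0,0,0],"gripper":0},
    {"xyz":[0,-0.2,0],"turn":[0,0,0],"gripper":0},
    {"xyz":[0,-0.2,0],"turn":[0,0,0],"gripper":0},
    {"xyz":[0,-0.1,0],"turn":[0,0,0],"gripper":0},
    {"xyz":[0,0,0],"turn":[0,0,0],"gripper":0},
  ],
)

```text
time_s: 4.07
position: [0.5259, 0.1437, 0.08]
tool_rot: [[0.992, 0.129, 0.004], [0.129, -0.992, -0.0], [0.004, 0.001, -1.0]]
ft_force: [-0.1, -0.0, 0.6]
grip_width: 0.0428
```

Call:
step_arm(
  steps=[
    {"xyz":[0,-0.08,0],"turn":[0,0,0],"gripper":0},
    {"xyz":[0,-0.08,0],"turn":[0,0,0],"gripper":0},
    {"xyz":[0,-0.08,0],"turn":[0,0,0],"gripper":0},
    {"xyz":[0,-0.08,0],"turn":[0,0,0],"gripper":0},
    {"xyz":[0,-0.08,0],"turn":[0,0,0],"gripper":0},
    {"xyz":[0,-0.08,0],"turn":[0,0,0],"gripper":0},
    {"xyz":[0,-0.08,0],"turn":[0,0,0],"gripper":0},
    {"xyz":[0,-0.08,0],"turn":[0,0,0],"gripper":0},
  ],
)

```text
time_s: 4.73
position: [0.5229, 0.1673, 0.0797]
tool_rot: [[0.992, 0.128, 0.003], [0.128, -0.992, -0.002], [0.003, 0.002, -1.0]]
ft_force: [1.2, -9.2, 5.3]
grip_width: 0.0427
```

```bash
cat >> h.py <<'E'
def ends(tag):
    im,d=cams.get_image('side');i=cams.camera_info('side');P=cloud(i,d);np.savez(f'pics/{tag}.npz',im=im,d=d)
    cv2.imwrite(f'pics/{tag}.png',cv2.resize(im[130:290,200:370,::-1],None,fx=4.5,fy=3.7,interpolation=cv2.INTER_CUBIC))
    x,y,z=P[...,0],P[...,1],P[...,2]
    br=(im[...,0]>im[...,2]*1.6)&(im[...,0]<150)&(z>.055)&(z<.1)&(x>.39)&(x<.62)&(y>.13)&(y<.7)&(d>0)
    return im,P,br
E
python3 - <<'E'
from h import *
s=env.observe();print(s['time_s'],s['position'],s['ft_force'])
im,P,br=ends('s1')
# columns through gap: print y,z of brown/nonbrown down image columns
for u in (285,290,295,300,305,310,315,320):
    print(u,[(v,int(im[v,u].sum()),*np.round(P[v,u,1:]*1000).astype(int)) for v in range(200,232)if br[v,u] or 1][::2])
E
```

```text
4.7333 [0.52290917 0.16728924 0.07969413] [ 1.24789176 -9.23745634  5.31150955]
285 [(200, 228, np.int64(331), np.int64(89)), (202, 229, np.int64(338), np.int64(88)), (204, 229, np.int64(349), np.int64(90)), (206, 229, np.int64(357), np.int64(89)), (208, 233, np.int64(366), np.int64(89)), (210, 228, np.int64(374), np.int64(89)), (212, 228, np.int64(384), np.int64(91)), (214, 232, np.int64(394), np.int64(92)), (216, 196, np.int64(399), np.int64(90)), (218, 134, np.int64(407), np.int64(89)), (220, 138, np.int64(403), np.int64(80)), (222, 191, np.int64(404), np.int64(75)), (224, 246, np.int64(428), np.int64(88)), (226, 245, np.int64(438), np.int64(89)), (228, 242, np.int64(444), np.int64(88)), (230, 244, np.int64(454), np.int64(90))]
290 [(200, 688, np.int64(365), np.int64(113)), (202, 696, np.int64(377), np.int64(115)), (204, 391, np.int64(379), np.int64(111)), (206, 51, np.int64(392), np.int64(114)), (208, 51, np.int64(391), np.int64(108)), (210, 63, np.int64(393), np.int64(103)), (212, 70, np.int64(391), np.int64(95)), (214, 237, np.int64(394), np.int64(92)), (216, 181, np.int64(398)
[... 3608 characters left out ...]
, np.int64(496), np.int64(122))]
320 [(200, 240, np.int64(331), np.int64(88)), (202, 236, np.int64(342), np.int64(89)), (204, 239, np.int64(351), np.int64(90)), (206, 236, np.int64(355), np.int64(86)), (208, 238, np.int64(367), np.int64(89)), (210, 236, np.int64(379), np.int64(92)), (212, 232, np.int64(388), np.int64(92)), (214, 134, np.int64(393), np.int64(90)), (216, 365, np.int64(392), np.int64(83)), (218, 384, np.int64(501), np.int64(160)), (220, 381, np.int64(502), np.int64(155)), (222, 376, np.int64(501), np.int64(148)), (224, 367, np.int64(501), np.int64(143)), (226, 366, np.int64(502), np.int64(138)), (228, 368, np.int64(501), np.int64(132)), (230, 394, np.int64(505), np.int64(129))]
```

View pics/s1.png

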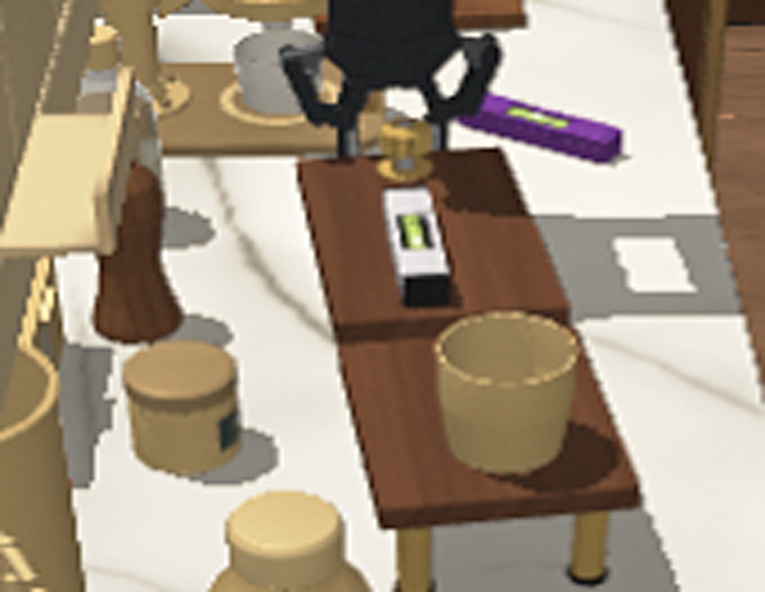

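The level is unmoved and the riser slid straight. There's about 18 mm of gap left, so I'll continue.

Call:
step_arm(
  steps=[
    {"xyz":[0,-0.06,0],"turn":[0,0,0],"gripper":0},
    {"xyz":[0,-0.06,0],"turn":[0,0,0],"gripper":0},
    {"xyz":[0,-0.06,0],"turn":[0,0,0],"gripper":0},
    {"xyz":[0,-0.06,0],"turn":[0,0,0],"gripper":0},
    {"xyz":[0,-0.06,0],"turn":[0,0,0],"gripper":0},
    {"xyz":[0,-0.06,0],"turn":[0,0,0],"gripper":0},
  ],
)

```text
time_s: 5.28
position: [0.521, 0.1815, 0.0797]
tool_rot: [[0.992, 0.128, 0.003], [0.128, -0.992, -0.002], [0.003, 0.002, -1.0]]
ft_force: [0.8, -8.9, 4.5]
grip_width: 0.0425
```

Call:
step_arm(
  steps=[
    {"xyz":[0,-0.04,0],"turn":[0,0,0],"gripper":0},
    {"xyz":[0,-0.04,0],"turn":[0,0,0],"gripper":0},
  ],
)

```text
time_s: 5.45
position: [0.5206, 0.1847, 0.0797]
tool_rot: [[0.992, 0.128, 0.003], [0.128, -0.992, -0.002], [0.003, 0.002, -1.0]]
ft_force: [1.1, -9.8, 4.0]
grip_width: 0.0423
```

Call:
step_arm(
  steps=[
    {"xyz":[0,-0.03,0],"turn":[0,0,0],"gripper":0},
    {"xyz":[0,-0.03,0],"turn":[0,0,0],"gripper":0},
  ],
)

```text
time_s: 5.62
position: [0.5207, 0.1856, 0.0797]
tool_rot: [[0.992, 0.128, 0.004], [0.128, -0.992, -0.005], [0.003, 0.006, -1.0]]
ft_force: [4.0, -24.4, 5.6]
grip_width: 0.0424
```

Call:
step_arm(
  steps=[
    {"xyz":[0,-0.02,0],"turn":[0,0,0],"gripper":0},
    {"xyz":[0,0,0],"turn":[0,0,0],"gripper":0},
    {"xyz":[0,0,0],"turn":[0,0,0],"gripper":0},
  ],
)

```text
time_s: 5.87
position: [0.5209, 0.1856, 0.0797]
tool_rot: [[0.992, 0.128, 0.004], [0.128, -0.992, -0.006], [0.003, 0.006, -1.0]]
ft_force: [3.0, -22.2, 5.7]
grip_width: 0.0426
```

```bash
python3 - <<'E'
from h import *
im,P,br=ends('s2')
im2,d2=cams.get_image('scene');np.savez('pics/c2.npz',im=im2,d=d2)
a=cv2.resize(im[200:232,262:345,::-1],None,fx=9,fy=9,interpolation=cv2.INTER_CUBIC)
uv=proj(cams.camera_info('scene'),[[.49,.42,.09]])[0].astype(int);print(uv)
b=cv2.resize(im2[uv[1]-16:uv[1]+16,uv[0]-42:uv[0]+41,::-1],None,fx=9,fy=9,interpolation=cv2.INTER_CUBIC)
cv2.imwrite('pics/gap2.png',np.vstack([a,b]))
E
```

```text
[281 232]
```

View pics/gap2.png

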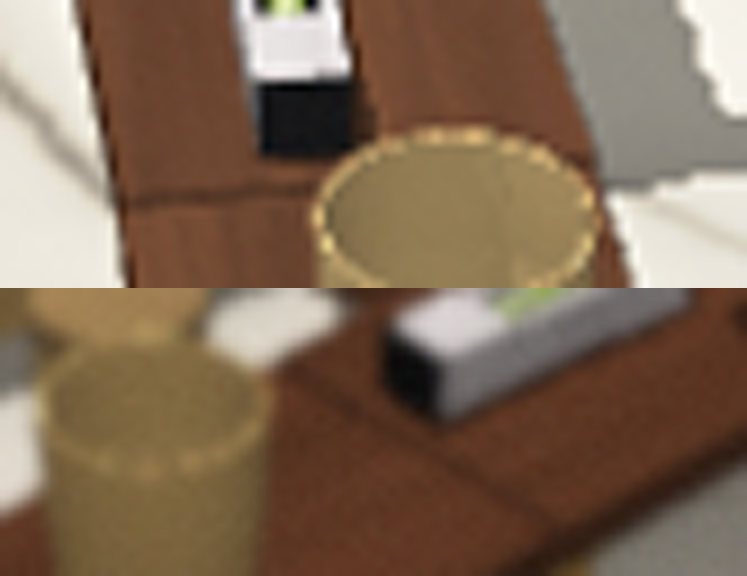

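There's only a hairline seam, slightly thicker at the rear (side view left end, about (130,200)). I'll twist a little to seat the rear corner, then retreat.

Call:
step_arm(
  steps=[
    {"xyz":[0,0,0],"turn":[0,0,-0.15],"gripper":0},
    {"xyz":[0,-0.015,0],"turn":[0,0,-0.1],"gripper":0},
    {"xyz":[0,0,0],"turn":[0,0,0],"gripper":0},
    {"xyz":[0,0,0],"turn":[0,0,0],"gripper":0},
    {"xyz":[0,0,0],"turn":[0,0,0],"gripper":0},
  ],
)

```text
time_s: 6.38
position: [0.5219, 0.1859, 0.0798]
tool_rot: [[0.989, 0.146, 0.006], [0.146, -0.989, -0.006], [0.005, 0.007, -1.0]]
ft_force: [8.0, -24.2, 2.7]
grip_width: 0.0425
```

```bash
python3 - <<'E'
from h import *
s=env.observe();print(s['time_s'],s['position'],s['ft_force'],s['wrist_torque'],s['q'])
im,P,br=ends('s3');im0=np.load('pics/s2.npz')['im']
for n,I in(('before',im0),('after',im)):
    print(n)
    for u in (276,280,284,288,292,296): print(u,I[216:226,u].sum(1).tolist())
E
```

```text
6.3833 [0.52185803 0.18585342 0.07979303] [  8.01770336 -24.21815628   2.73847125] [-3.77909281 -1.27007459 -0.67223245] [ 7.51923065 32.48246474 87.58306655 -0.42725821 59.63551966 -0.6443742 ]
before
276 [234, 227, 232, 237, 237, 226, 185, 212, 252, 242]
280 [222, 222, 228, 225, 218, 186, 187, 245, 255, 255]
284 [232, 233, 232, 233, 227, 174, 185, 256, 248, 246]
288 [227, 229, 227, 236, 214, 177, 204, 228, 228, 228]
292 [65, 130, 210, 248, 205, 185, 230, 214, 212, 216]
296 [62, 92, 186, 227, 180, 187, 265, 323, 338, 279]
after
276 [230, 226, 232, 236, 242, 227, 192, 214, 255, 242]
280 [224, 221, 227, 224, 218, 193, 198, 243, 253, 256]
284 [229, 235, 235, 234, 231, 183, 189, 254, 243, 246]
288 [223, 228, 228, 232, 219, 184, 205, 229, 225, 222]
292 [56, 82, 184, 245, 206, 195, 225, 212, 216, 223]
296 [67, 99, 191, 231, 181, 192, 263, 317, 338, 280]
```

Call:
step_arm(
  steps=[
    {"xyz":[0,0.3,0],"turn":[0,0,0],"gripper":0},
    {"xyz":[0,0.4,0],"turn":[0,0,0],"gripper":0},
    {"xyz":[0,0,-0.8],"turn":[0,0,0],"gripper":0},
    {"xyz":[0,0,-0.8],"turn":[0,0,0],"gripper":0},
    {"xyz":[0,0,-0.8],"turn":[0,0,0],"gripper":0},
    {"xyz":[0,0,-0.6],"turn":[0,0,0],"gripper":0},
    {"xyz":[0,0,0],"turn":[0,0,0],"gripper":0},
    {"xyz":[0,0,0],"turn":[0,0,0],"gripper":0},
  ],
)

```text
time_s: 7.1
position: [0.5233, 0.162, 0.1997]
tool_rot: [[0.989, 0.148, 0.003], [0.148, -0.989, 0.001], [0.003, -0.0, -1.0]]
ft_force: [-0.6, 0.8, -0.9]
grip_width: 0.0425
```

```bash
python3 - <<'E'
from h import *
s=env.observe();print(s['time_s'],s['position'],np.round(s['tool_rot'],3).tolist(),s['ft_force'])
i=cams.camera_info('wrist');im,d=cams.get_image('wrist');np.savez('pics/w2.npz',im=im,d=d);P=cloud(i,d)
x,y,z=P[...,0],P[...,1],P[...,2]
br=(im[...,0]>im[...,2]*1.8)&(im[...,0]<150)&(z>.07)&(z<.1)&(x>.4)&(x<.62)
Q=P[br&(y<.36)];print(rect(Q),np.linalg.lstsq(np.c_[Q[:,:2],np.ones(len(Q))],Q[:,2],rcond=None)[0])
hsv=cv2.cvtColor(im,cv2.COLOR_RGB2HSV)
kb=(z>.1135)&(z<.13)&(y>.17)&(y<.24)&(x>.48)&(x<.56);Q=P[kb];print('knob',rect(Q),np.percentile(Q[:,2],[5,50,95]));print(Q.mean(0))
lv=(z>.107)&(z<.125)&(y>.245)&(y<.42)&(x>.46)&(x<.56);print('level',rect(P[lv]))
cv2.imwrite('pics/w2.png',im[:,:,::-1])
E
```

```text
7.1 [0.52334995 0.1619918  0.1996995 ] [[0.989, 0.148, 0.003], [0.148, -0.989, 0.001], [0.003, -0.0, -1.0]] [-0.6377464   0.80789842 -0.94172629]
([[0.43860000371932983, 0.30480000376701355], [0.45500001311302185, 0.18870000541210175], [0.5813999772071838, 0.20659999549388885], [0.5649999976158142, 0.32260000705718994]], array([0.51  , 0.2557]), array([0.1276, 0.1172]), 8.031844139099121) [-0.00519615  0.04377066  0.07457033]
knob ([[0.4975000023841858, 0.2361000031232834], [0.5009999871253967, 0.20469999313354492], [0.5322999954223633, 0.20819999277591705], [0.5288000106811523, 0.23960000276565552]], array([0.5149, 0.2222]), array([0.0315, 0.0316]), 6.452986717224121) [0.11576384 0.11881663 0.1206897 ]
[0.51466395 0.22260847 0.11853191]
level ([[0.49959999322891235, 0.3068999946117401], [0.5019000172615051, 0.2847999930381775], [0.527899980545044, 0.2874999940395355], [0.525600016117096, 0.30959999561309814]], array([0.5138, 0.2972]), array([0.0262, 0.0222]), 5.919165134429932)
```

View pics/w2.png

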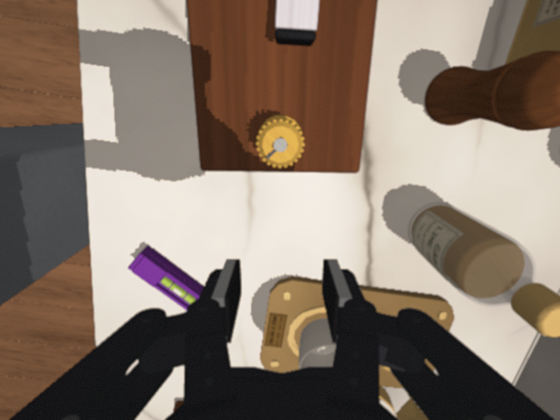

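The knob is at (280,142), clear of the level (near end at row 40), and the board's outer edge is straight at row 172. Next I'll get a sharper knob centre.

```bash
python3 - <<'E'
from h import *
z=np.load('pics/w2.npz');im=z['im'];i=cams.camera_info('wrist')
h=cv2.cvtColor(im,cv2.COLOR_RGB2HSV)
m=((h[...,0]>15)&(h[...,0]<30)&(h[...,1]>120)&(h[...,2]>120)).astype(np.uint8);m[:105]=0;m[180:]=0;m[:,:245]=0;m[:,315:]=0
c,_=cv2.findContours(m,0,1);c=max(c,key=cv2.contourArea);(u,r)=cv2.minEnclosingCircle(c);e=cv2.fitEllipse(c);print(u,r,e,plane(i,[u,e[0]],.1195))
E
```

```text
(280.3800048828125, 141.22000122070312) 26.815631866455078 ((280.3937683105469, 141.77708435058594), (47.028114318847656, 51.31901550292969), 13.668325424194336) [[0.51380396 0.22406721 0.1195    ]
 [0.51386534 0.22371777 0.1195    ]]
```

Call:
step_arm(
  steps=[
    {"xyz":[0,-0.778,0],"turn":[0,0,0],"gripper":0.2},
    {"xyz":[0,-0.778,0],"turn":[0,0,0],"gripper":0.2},
    {"xyz":[0,0,0],"turn":[0,0,-0.93],"gripper":0.2},
    {"xyz":[0,0,0],"turn":[0,0,-0.93],"gripper":0.2},
    {"xyz":[0,0,0],"turn":[0,0,-0.93],"gripper":0.2},
    {"xyz":[0,0,0],"turn":[0,0,-0.93],"gripper":0.2},
    {"xyz":[0,0,0],"turn":[0,0,-0.93],"gripper":0.2},
    {"xyz":[0,0,0],"turn":[0,0,-0.93],"gripper":0.2},
    {"xyz":[0,0,0],"turn":[0,0,-0.93],"gripper":0.2},
    {"xyz":[0,0,0.7],"turn":[0,0,0],"gripper":0.2},
    {"xyz":[0,0,0.7],"turn":[0,0,0],"gripper":0.2},
    {"xyz":[0,0,0.5],"turn":[0,0,0],"gripper":0.2},
    {"xyz":[0,0,0.25],"turn":[0,0,0],"gripper":0.2},
    {"xyz":[0,0,0],"turn":[0,0,0],"gripper":0.2},
  ],
)

```text
time_s: 8.32
position: [0.5127, 0.223, 0.1094]
tool_rot: [[0.785, 0.62, -0.006], [0.62, -0.785, -0.001], [-0.005, -0.003, -1.0]]
ft_force: [0.6, -0.6, -0.6]
grip_width: 0.0515
```

Call:
step_arm(
  steps=[
    {"xyz":[0.02,0,-0.1],"turn":[0,0,0],"gripper":-0.2},
    {"xyz":[0,0,0],"turn":[0,0,0],"gripper":-0.5},
    {"xyz":[0,0,0],"turn":[0,0,0],"gripper":-1},
    {"xyz":[0,0,0],"turn":[0,0,0],"gripper":-1},
    {"xyz":[0,0,0],"turn":[0,0,0],"gripper":-1},
    {"xyz":[0,0,0],"turn":[0,0,0],"gripper":-1},
  ],
  squeeze=25,
)

```text
time_s: 8.82
position: [0.5152, 0.2236, 0.1181]
tool_rot: [[0.785, 0.62, 0.002], [0.62, -0.785, -0.0], [0.002, 0.002, -1.0]]
ft_force: [-2.6, -2.5, 6.0]
grip_width: 0.0291
```

Call:
step_arm(
  steps=[
    {"xyz":[0,0,0],"turn":[0,0,0.8],"gripper":-1},
    {"xyz":[0,0,0],"turn":[0,0,0.8],"gripper":-1},
    {"xyz":[0,0,0],"turn":[0,0,0.8],"gripper":-1},
    {"xyz":[0,0,0],"turn":[0,0,0.8],"gripper":-1},
    {"xyz":[0,0,0],"turn":[0,0,0.8],"gripper":-1},
    {"xyz":[0,0,0],"turn":[0,0,0.8],"gripper":-1},
    {"xyz":[0,0,0],"turn":[0,0,0.8],"gripper":-1},
    {"xyz":[0,0,0],"turn":[0,0,0.8],"gripper":-1},
    {"xyz":[0,0,0],"turn":[0,0,0],"gripper":-1},
  ],
)

```text
time_s: 9.57
position: [0.5148, 0.2237, 0.118]
tool_rot: [[0.988, 0.153, 0.001], [0.153, -0.988, 0.0], [0.001, 0.0, -1.0]]
ft_force: [-2.4, -0.9, 6.7]
grip_width: 0.029
```

```bash
cat >> h.py <<'E'
def bubble(tag):
    im,d=cams.get_image('side');cv2.imwrite(f'pics/{tag}.png',im[:,:,::-1]);np.savez(f'pics/{tag}.npz',im=im,d=d)
    return cv2.resize(im[165:235,255:345,::-1],None,fx=8,fy=8,interpolation=cv2.INTER_CUBIC)
E
python3 - <<'E'
from h import *
s=env.observe();print(s['time_s'],s['position'],s['ft_force'],s['wrist_torque'],s['q'])
i=cams.camera_info('wrist');w,d=cams.get_image('wrist');np.savez('pics/w3.npz',im=w,d=d)
b=bubble('b3')
uv=proj(i,[[.507,.342,.114]])[0];print(uv)
w2=w[:,:,::-1]
cv2.imwrite('pics/b3v.png',np.hstack([w2[:420,:],cv2.resize(b,None,fx=.33,fy=.75)[:420]]))
E
```

```text
9.5667 [0.51475782 0.22372736 0.11795071] [-2.35583313 -0.90034398  6.66909362] [-0.35563221  0.84207208 -0.0449317 ] [ 1.14124253e+01  3.02573442e+01  8.39079060e+01 -1.34898687e-02
  6.57581606e+01  2.62087130e+00]
[308.39933033   3.02122709]
```

View pics/b3v.png

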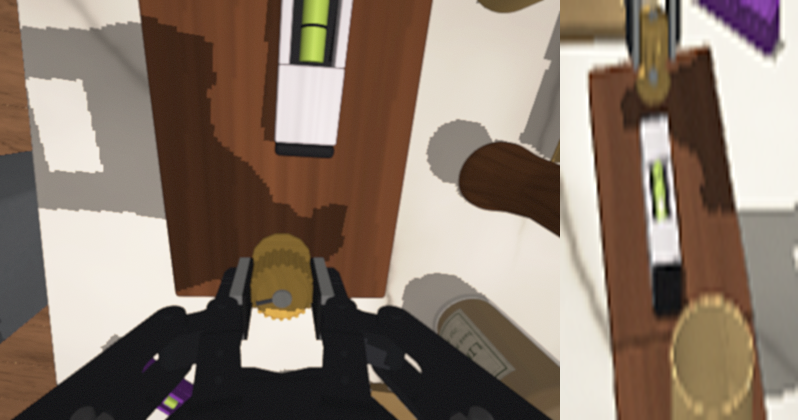

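The grip turns the knob: its pointer rotated about 30° clockwise at (270,299). I'll continue turning.

Call:
step_arm(
  steps=[
    {"xyz":[0,0,0],"turn":[0,0,0.8],"gripper":-1},
    {"xyz":[0,0,0],"turn":[0,0,0.8],"gripper":-1},
    {"xyz":[0,0,0],"turn":[0,0,0.8],"gripper":-1},
    {"xyz":[0,0,0],"turn":[0,0,0.8],"gripper":-1},
    {"xyz":[0,0,0],"turn":[0,0,0.8],"gripper":-1},
    {"xyz":[0,0,0],"turn":[0,0,0.8],"gripper":-1},
    {"xyz":[0,0,0],"turn":[0,0,0.8],"gripper":-1},
    {"xyz":[0,0,0],"turn":[0,0,0.8],"gripper":-1},
    {"xyz":[0,0,0],"turn":[0,0,0.8],"gripper":-1},
    {"xyz":[0,0,0],"turn":[0,0,0.8],"gripper":-1},
    {"xyz":[0,0,0],"turn":[0,0,0],"gripper":-1},
    {"xyz":[0,0,0],"turn":[0,0,0],"gripper":-1},
    {"xyz":[0,0,0],"turn":[0,0,0],"gripper":-1},
    {"xyz":[0,0,0],"turn":[0,0,0],"gripper":-1},
    {"xyz":[0,0,0],"turn":[0,0,0],"gripper":-1},
    {"xyz":[0,0,0],"turn":[0,0,0],"gripper":-1},
  ],
)

```text
time_s: 11.0
position: [0.5145, 0.2241, 0.1179]
tool_rot: [[0.885, -0.465, 0.001], [-0.465, -0.885, 0.001], [0.0, -0.001, -1.0]]
ft_force: [-3.7, 0.6, 6.3]
grip_width: 0.0294
```

```bash
cat >> h.py <<'E'
def bub(tag):
    """profile along the level's axis (side view): bubble and lines, m from the level's centre"""
    im,d=cams.get_image('side');np.savez(f'pics/{tag}.npz',im=im,d=d);i=cams.camera_info('side');P=cloud(i,d);z=P[...,2]
    g=(im[...,1]>im[...,2]*1.5)&(im[...,1]>im[...,0]*1.05)&(im[...,1]>110);r=np.zeros_like(g);r[165:225,270:320]=1
    lab=(cv2.connectedComponentsWithStats((g&r).astype(np.uint8),connectivity=8));k=1+np.argmax(lab[2][1:,4]);print(lab[2][k],lab[3][k])
    v,u=np.nonzero(lab[1]==k);p=np.polyfit(v,u,1)
    for vv in range(v.min()-6,v.max()+7):
        uu=np.polyval(p,vv);print(vv,np.round(plane(i,[(uu,vv)],.111)[0,:2],4),im[vv,int(round(uu))-1:int(round(uu))+2].tolist())
    return im,P
E
python3 - <<'E'
from h import *
s=env.observe();print(s['time_s'],s['position'],s['ft_force'],s['q'][5])
im,P=bub('b4')
cv2.imwrite('pics/b4v.png',cv2.resize(im[165:235,255:345,::-1],None,fx=8,fy=8,interpolation=cv2.INTER_CUBIC))
br=(im[...,0]>im[...,2]*1.8)&(im[...,0]<150)&(P[...,2]>.07)&(P[...,2]<.1)&(P[...,1]>.2)&(P[...,1]<.41)&(P[...,0]>.4)&(P[...,0]<.62)
Q=P[br];print(np.linalg.lstsq(np.c_[Q[:,:2],np.ones(len(Q))],Q[:,2],rcond=None)[0])
E
```

```text
11.0 [0.51454568 0.2240953  0.1178774 ] [-3.71019952  0.63339659  6.33969418] 39.112027561931235
[290 192   5   9  26] [292.         195.34615385]
186 [0.5136 0.3002] [[234, 229, 230], [231, 228, 227], [230, 224, 224]]
187 [0.5133 0.3048] [[232, 228, 227], [231, 227, 226], [229, 224, 224]]
188 [0.5131 0.3094] [[233, 229, 228], [231, 227, 226], [231, 225, 225]]
189 [0.5128 0.3139] [[234, 230, 230], [233, 229, 229], [233, 228, 228]]
190 [0.5125 0.3184] [[225, 220, 221], [219, 211, 213], [212, 204, 207]]
191 [0.5122 0.3229] [[179, 176, 167], [175, 178, 152], [167, 177, 136]]
192 [0.512  0.3274] [[188, 212, 115], [190, 216, 106], [144, 157, 101]]
193 [0.5117 0.3319] [[184, 211, 104], [182, 208, 104], [152, 175, 85]]
194 [0.5114 0.3363] [[145, 165, 86], [180, 205, 105], [163, 188, 93]]
195 [0.5111 0.3407] [[162, 185, 95], [203, 230, 117], [172, 196, 98]]
196 [0.5109 0.345 ] [[190, 217, 108], [200, 228, 113], [181, 208, 100]]
197 [0.5106 0.3494] [[170, 195, 99], [217, 233, 150], [231, 237, 193]]
198 [0.5103 0.3537] [[134, 151, 84], [223, 230, 180], [254, 250, 250]]
199 [0.5101 0.358 ] [[102, 115, 62], [200, 214, 149], [243, 243, 220]]
200 [0.5098 0.3623] [[197, 225, 115], [223, 235, 154], [172, 189, 114]]
201 [0.5095 0.3666] [[225, 232, 194], [216, 225, 176], [198, 205, 169]]
202 [0.5093 0.3708] [[244, 240, 243], [234, 229, 232], [233, 229, 231]]
203 [0.509 0.375] [[234, 229, 229], [232, 229, 228], [231, 228, 227]]
204 [0.5088 0.3792] [[233, 229, 228], [232, 229, 228], [231, 227, 226]]
205 [0.5085 0.3834] [[232, 229, 227], [233, 229, 227], [231, 227, 226]]
206 [0.5083 0.3875] [[233, 229, 228], [233, 229, 228], [232, 228, 227]]
[-0.0125771   0.02555474  0.08676133]
```

View pics/b4v.png

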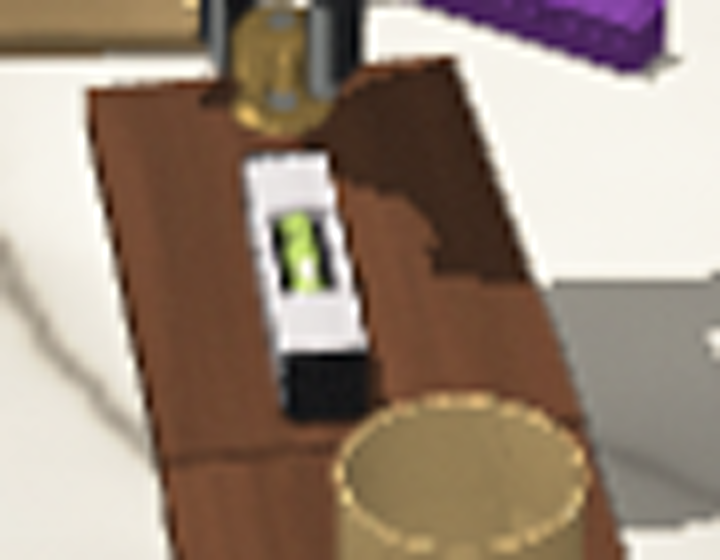

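The white bubble is at (307,268), toward +y by roughly 8 mm, so about 1 rad is still needed. I'll turn 0.9 more.

Call:
step_arm(
  steps=[
    {"xyz":[0,0,0],"turn":[0,0,0.9],"gripper":-1},
    {"xyz":[0,0,0],"turn":[0,0,0.9],"gripper":-1},
    {"xyz":[0,0,0],"turn":[0,0,0.9],"gripper":-1},
    {"xyz":[0,0,0],"turn":[0,0,0.9],"gripper":-1},
    {"xyz":[0,0,0],"turn":[0,0,0.9],"gripper":-1},
    {"xyz":[0,0,0],"turn":[0,0,0.9],"gripper":-1},
    {"xyz":[0,0,0],"turn":[0,0,0.9],"gripper":-1},
    {"xyz":[0,0,0],"turn":[0,0,0.9],"gripper":-1},
    {"xyz":[0,0,0],"turn":[0,0,0.9],"gripper":-1},
    {"xyz":[0,0,0],"turn":[0,0,0.9],"gripper":-1},
    {"xyz":[0,0,0],"turn":[0,0,0.9],"gripper":-1},
    {"xyz":[0,0,0],"turn":[0,0,0.9],"gripper":-1},
    {"xyz":[0,0,0],"turn":[0,0,0],"gripper":-1},
  ],
)

```text
time_s: 12.13
position: [0.5149, 0.2243, 0.1177]
tool_rot: [[0.219, -0.976, 0.002], [-0.976, -0.219, 0.001], [-0.001, -0.002, -1.0]]
ft_force: [-2.4, 1.6, 5.1]
grip_width: 0.0292
```

Call:
step_arm(
  steps=[
    {"xyz":[0,0,0],"turn":[0,0,0],"gripper":-1},
    {"xyz":[0,0,0],"turn":[0,0,0],"gripper":-0.2},
    {"xyz":[0,0,0],"turn":[0,0,0],"gripper":0.1},
    {"xyz":[0,0,0],"turn":[0,0,0],"gripper":0.1},
    {"xyz":[0,0,-0.5],"turn":[0,0,0],"gripper":0.1},
    {"xyz":[0,0,-0.7],"turn":[0,0,0],"gripper":0.1},
    {"xyz":[0,0,-0.8],"turn":[0,0,0],"gripper":0.1},
    {"xyz":[0,0,0],"turn":[0,0,-0.9],"gripper":0.1},
    {"xyz":[0,0,0],"turn":[0,0,-0.9],"gripper":0.1},
    {"xyz":[0,0,0],"turn":[0,0,-0.9],"gripper":0.1},
    {"xyz":[0,0,0],"turn":[0,0,-0.9],"gripper":0.1},
    {"xyz":[0,0,0],"turn":[0,0,-0.9],"gripper":0.1},
    {"xyz":[0,0,0],"turn":[0,0,-0.9],"gripper":0.1},
    {"xyz":[0,0,0],"turn":[0,0,-0.9],"gripper":0.1},
    {"xyz":[0,0,0],"turn":[0,0,-0.9],"gripper":0.1},
    {"xyz":[0,0,0],"turn":[0,0,-0.9],"gripper":0.1},
    {"xyz":[0,0,0],"turn":[0,0,-0.9],"gripper":0.1},
    {"xyz":[0,0,0],"turn":[0,0,-0.9],"gripper":0.1},
    {"xyz":[0,0,0],"turn":[0,0,-0.9],"gripper":0.1},
    {"xyz":[0,0,0],"turn":[0,0,-0.9],"gripper":0.1},
  ],
)

```text
time_s: 13.8
position: [0.5148, 0.2237, 0.1963]
tool_rot: [[0.918, -0.396, 0.0], [-0.396, -0.918, -0.0], [0.0, 0.0, -1.0]]
ft_force: [0.3, -0.1, 0.4]
grip_width: 0.0468
```

```bash
python3 - <<'E'
from h import *
s=env.observe();print(s['time_s'],s['position'],np.round(s['tool_rot'],3).tolist(),s['ft_force'],s['grip_width'],s['q'][5])
i=cams.camera_info('wrist');print(proj(i,[[.512,.347,.112],[.514,.2237,.12]]))
im,d=cams.get_image('wrist');np.savez('pics/w5.npz',im=im,d=d,T=i['extrinsics'])
b=bubble('b5')
cv2.imwrite('pics/w5.png',np.hstack([im[:,:,::-1],cv2.resize(b,None,fx=.33,fy=.75)[:420]]))
E
```

```text
13.8 [0.51483353 0.22365618 0.1962608 ] [[0.918, -0.396, 0.0], [-0.396, -0.918, -0.0], [0.0, 0.0, -1.0]] [ 0.31088895 -0.0550648   0.43105554] 0.0467531461128874 34.73485766485325
[[196.83570149  59.37174024]
 [278.99774568 233.26461581]]
```

View pics/w5.png

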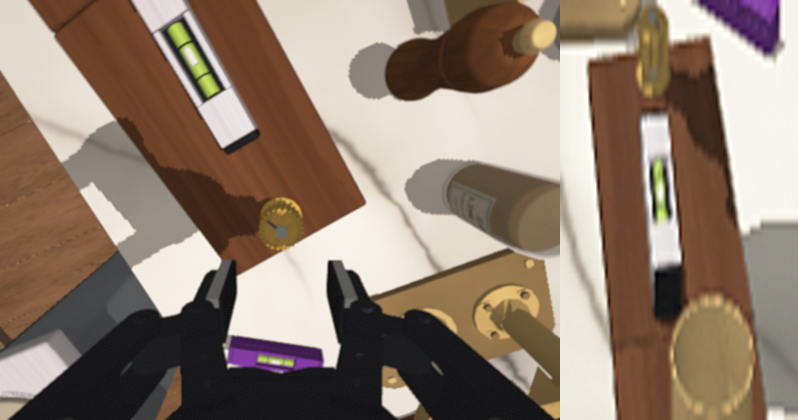

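The bubble is now near the middle of the vial at about (192,58), and the seam at (40,20) is still tight. I'll measure it numerically from here on.

```bash
cat >> h.py <<'E'
def wbub(im,i,guess):
    """bubble place along the vial from the wrist view, m, + towards +y; also vial centre"""
    g=((im[...,1]>im[...,2]*1.5)&(im[...,1]>110)&(im[...,1]>=im[...,0]*.98)).astype(np.uint8)
    g=cv2.morphologyEx(g,cv2.MORPH_CLOSE,np.ones((9,9)));n,l,st,c=cv2.connectedComponentsWithStats(g)
    k=min((k for k in range(1,n) if st[k,4]>150),key=lambda k:np.hypot(*(c[k]-guess)))
    v,u=np.nonzero(l==k);W=plane(i,np.c_[u,v],.111)[:,:2];m=W.mean(0);e=np.linalg.svd(W-m,full_matrices=False)[2][0];e*=np.sign(e[1])
    t=(W-m)@e;a,b=np.percentile(t,[.5,99.5]);mid=m+e*(a+b)/2;print('vial length',b-a,'centre',mid,'dir deg',np.degrees(np.arctan2(-e[0],e[1])))
    ts=np.arange(-.03,.0301,.001);n_=np.array([e[1],-e[0]])
    prof=[]
    for s in ts:
        uv=proj(i,[np.r_[mid+e*s+n_*o,.111] for o in np.linspace(-.002,.002,5)]).astype(np.float32)
        prof.append(cv2.remap(im,uv[:,:1],uv[:,1:],1)[:,0].astype(float).mean(0))
    prof=np.array(prof);print([(int(round(s*1000)),int(p[0]),int(p[2])) for s,p in zip(ts,prof)])
    w=prof[:,2]>130;w&=abs(ts)<.021;print('bubble',ts[w].min() if w.any() else None,ts[w].max() if w.any() else None,'mean',ts[w].mean() if w.any() else None)
    return mid,e
E
python3 - <<'E'
from h import *
z=np.load('pics/w5.npz');i=cams.camera_info('wrist');i['extrinsics']=z['T']
wbub(z['im'],i,(193,60))
E
```

```text
vial length 0.044198127298201224 centre [0.50982758 0.34777105] dir deg 5.810568674533932
[(-30, 232, 226), (-29, 233, 226), (-28, 233, 226), (-27, 233, 226), (-26, 234, 227), (-25, 231, 224), (-24, 161, 155), (-23, 67, 54), (-22, 137, 66), (-21, 188, 91), (-20, 191, 93), (-19, 190, 93), (-18, 190, 93), (-17, 190, 93), (-16, 189, 93), (-15, 189, 92), (-14, 190, 93), (-13, 190, 93), (-12, 191, 93), (-11, 172, 85), (-10, 96, 54), (-9, 154, 77), (-8, 189, 92), (-7, 189, 92), (-6, 188, 92), (-5, 189, 92), (-4, 188, 91), (-3, 181, 105), (-2, 209, 172), (-1, 226, 202), (0, 228, 204), (1, 228, 204), (2, 228, 204), (3, 228, 204), (4, 228, 204), (5, 227, 203), (6, 227, 203), (7, 222, 193), (8, 203, 141), (9, 171, 86), (10, 85, 49), (11, 148, 74), (12, 187, 90), (13, 185, 90), (14, 185, 90), (15, 185, 90), (16, 185, 90), (17, 185, 89), (18, 184, 89), (19, 184, 90), (20, 184, 89), (21, 185, 89), (22, 147, 76), (23, 94, 88), (24, 120, 115), (25, 193, 183), (26, 227, 221), (27, 227, 220), (28, 227, 220), (29, 227, 220), (30, 227, 220)]
bubble -0.001999999999999974 0.008000000000000035 mean 0.0030000000000000304
```

```bash
python3 - <<'E'
from h import *
z=np.load('pics/w5.npz');im=z['im'];i=cams.camera_info('wrist');i['extrinsics']=z['T'];P=cloud(i,z['d'])
kb=(P[...,2]>.105)&(P[...,2]<.13)&(np.hypot(P[...,0]-.515,P[...,1]-.224)<.03);Q=P[kb];print(rect(Q),np.percentile(Q[:,2],[5,50,95]),Q.mean(0))
v,u=np.nonzero(kb);(c,wh,a)=cv2.fitEllipse(cv2.convexHull(np.c_[u,v].astype(np.float32)));print(c,wh,plane(i,[c],.119))
print(np.array(i['extrinsics'])[:3,3])
br=(im[...,0]>im[...,2]*1.8)&(im[...,0]<150)&(P[...,2]>.07)&(P[...,2]<.1)&(P[...,1]<.36)&(P[...,0]<.6)&(P[...,0]>.42);Q=P[br];print(rect(Q))
E
```

```text
([[0.49459999799728394, 0.2321999967098236], [0.508400022983551, 0.2029999941587448], [0.5371999740600586, 0.2167000025510788], [0.5232999920845032, 0.24580000340938568]], array([0.5159, 0.2244]), array([0.0318, 0.0323]), 25.446372985839844) [0.10957609 0.11813604 0.12035499] [0.51669933 0.22633891 0.11716506]
(281.1609802246094, 227.14564514160156) (44.58980178833008, 45.98931884765625) [[0.51708944 0.22700515 0.119     ]]
[0.54757495 0.2980454  0.31860059]
([[0.43209999799728394, 0.3594000041484833], [0.4571000039577484, 0.18970000743865967], [0.5830000042915344, 0.20819999277591705], [0.5579000115394592, 0.37790000438690186]], array([0.5075, 0.2838]), array([0.1272, 0.1716]), 8.383381843566895)
```

Call:
step_arm(
  steps=[
    {"xyz":[0,0,0.7],"turn":[0,0,0],"gripper":0.1},
    {"xyz":[0,0,0.7],"turn":[0,0,0],"gripper":0.1},
    {"xyz":[0,0,0.4],"turn":[0,0,0],"gripper":0.1},
    {"xyz":[0,0,0.2],"turn":[0,0,0],"gripper":0.1},
    {"xyz":[0,0,0],"turn":[0,0,0],"gripper":0.1},
    {"xyz":[0,0,0],"turn":[0,0,0],"gripper":-0.2},
    {"xyz":[0,0,0],"turn":[0,0,0],"gripper":-0.5},
    {"xyz":[0,0,0],"turn":[0,0,0],"gripper":-1},
    {"xyz":[0,0,0],"turn":[0,0,0],"gripper":-1},
    {"xyz":[0,0,0],"turn":[0,0,0],"gripper":-1},
    {"xyz":[0,0,0],"turn":[0,0,0],"gripper":-1},
  ],
)

```text
time_s: 14.82
position: [0.5151, 0.224, 0.1174]
tool_rot: [[0.917, -0.4, 0.002], [-0.4, -0.917, 0.001], [0.001, -0.001, -1.0]]
ft_force: [-2.1, 1.1, 6.8]
grip_width: 0.0293
```

Call:
step_arm(
  steps=[
    {"xyz":[0,0,0],"turn":[0,0,0.8],"gripper":-1},
    {"xyz":[0,0,0],"turn":[0,0,0.8],"gripper":-1},
    {"xyz":[0,0,0],"turn":[0,0,0.8],"gripper":-1},
    {"xyz":[0,0,0],"turn":[0,0,0.8],"gripper":-1},
    {"xyz":[0,0,0],"turn":[0,0,0.8],"gripper":-1},
    {"xyz":[0,0,0],"turn":[0,0,0.8],"gripper":-1},
    {"xyz":[0,0,0],"turn":[0,0,0],"gripper":-1},
    {"xyz":[0,0,0],"turn":[0,0,0],"gripper":-1},
  ],
)

```text
time_s: 15.48
position: [0.515, 0.2241, 0.1174]
tool_rot: [[0.7, -0.714, 0.002], [-0.714, -0.7, 0.001], [0.001, -0.002, -1.0]]
ft_force: [-2.2, 1.6, 5.9]
grip_width: 0.0289
```

Call:
step_arm(
  steps=[
    {"xyz":[0,0,0],"turn":[0,0,0],"gripper":-0.2},
    {"xyz":[0,0,0],"turn":[0,0,0],"gripper":0.1},
    {"xyz":[0,0,0],"turn":[0,0,0],"gripper":0.1},
    {"xyz":[0,0,-0.5],"turn":[0,0,0],"gripper":0.1},
    {"xyz":[0,0,-0.7],"turn":[0,0,0],"gripper":0.1},
    {"xyz":[0,0,-0.8],"turn":[0,0,0],"gripper":0.1},
    {"xyz":[0,0,0],"turn":[0,0,-0.9],"gripper":0.1},
    {"xyz":[0,0,0],"turn":[0,0,-0.9],"gripper":0.1},
    {"xyz":[0,0,0],"turn":[0,0,-0.9],"gripper":0.1},
    {"xyz":[0,0,0],"turn":[0,0,-0.9],"gripper":0.1},
    {"xyz":[0,0,0],"turn":[0,0,-0.9],"gripper":0.1},
    {"xyz":[0,0,0],"turn":[0,0,-0.9],"gripper":0.1},
    {"xyz":[0,0,0],"turn":[0,0,-0.9],"gripper":0.1},
    {"xyz":[0,0,0],"turn":[0,0,-0.9],"gripper":0.1},
    {"xyz":[0,0,0],"turn":[0,0,0],"gripper":0.1},
    {"xyz":[0,0,0],"turn":[0,0,0],"gripper":0.1},
    {"xyz":[0,0,0],"turn":[0,0,0],"gripper":0.1},
    {"xyz":[0,0,0],"turn":[0,0,0],"gripper":0.1},
    {"xyz":[0,0,0],"turn":[0,0,0],"gripper":0.1},
  ],
)

```text
time_s: 17.07
position: [0.5147, 0.2237, 0.1963]
tool_rot: [[0.976, -0.219, -0.0], [-0.219, -0.976, -0.0], [-0.0, 0.0, -1.0]]
ft_force: [-0.7, 0.8, -0.4]
grip_width: 0.047
```

```bash
python3 - <<'E'
from h import *
s=env.observe();print(s['time_s'],s['position'],np.round(s['tool_rot'],3).tolist(),s['ft_force'],s['grip_width'],s['q'][5])
i=cams.camera_info('wrist');im,d=cams.get_image('wrist');np.savez('pics/w6.npz',im=im,d=d,T=i['extrinsics'])
wbub(im,i,proj(i,[[.51,.348,.111]])[0])
S,Pp,br=ends('s6')
for u in (276,280,284,288,292,296): print(u,S[216:226,u].sum(1).tolist())
P=cloud(i,d);m=(im[...,0]>im[...,2]*1.8)&(im[...,0]<150)&(P[...,2]>.07)&(P[...,2]<.1)&(P[...,1]<.38)&(P[...,0]<.6)&(P[...,0]>.42);Q=P[m];print(rect(Q),np.linalg.lstsq(np.c_[Q[:,:2],np.ones(len(Q))],Q[:,2],rcond=None)[0])
E
```

```text
17.0667 [0.51474173 0.22373882 0.19628889] [[0.976, -0.219, -0.0], [-0.219, -0.976, -0.0], [-0.0, 0.0, -1.0]] [-0.73226477  0.77361881 -0.38110021] 0.047044878090536014 24.034103998796244
vial length 0.04575047052514134 centre [0.51009548 0.34895615] dir deg 5.083725421297063
[(-30, 234, 228), (-29, 235, 228), (-28, 235, 228), (-27, 235, 228), (-26, 234, 228), (-25, 181, 173), (-24, 69, 64), (-23, 117, 56), (-22, 182, 88), (-21, 190, 93), (-20, 189, 92), (-19, 189, 92), (-18, 189, 92), (-17, 188, 92), (-16, 188, 92), (-15, 188, 92), (-14, 188, 91), (-13, 189, 92), (-12, 178, 87), (-11, 101, 55), (-10, 140, 72), (-9, 187, 91), (-8, 188, 91), (-7, 189, 100), (-6, 207, 161), (-5, 224, 200), (-4, 226, 204), (-3, 228, 206), (-2, 229, 207), (-1, 228, 207), (0, 228, 206), (1, 228, 206), (2, 228, 205), (3, 225, 199), (4, 210, 166), (5, 188, 102), (6, 185, 89), (7, 186, 90), (8, 179, 87), (9, 96, 53), (10, 132, 68), (11, 185, 90), (12, 185, 89), (13, 184, 89), (14, 184, 89), (15, 184, 90), (16, 184, 90), (17, 183, 89), (18, 183, 89), (19, 183, 89), (20, 184, 89), (21, 161, 80), (22, 93, 80), (23, 113, 107), (24, 84, 80), (25, 0, 0), (26, 0, 0), (27, 0, 0), (28, 0, 0), (29, 0, 0), (30, 0, 0)]
bubble -0.005999999999999978 0.004000000000000031 mean -0.0009999999999999731
276 [233, 235, 237, 237, 236, 239, 223, 226, 258, 252]
280 [230, 226, 229, 231, 227, 219, 218, 249, 260, 260]
284 [234, 232, 232, 235, 233, 206, 207, 252, 252, 251]
288 [226, 231, 229, 234, 233, 213, 215, 233, 231, 230]
292 [69, 62, 168, 246, 243, 228, 224, 217, 220, 217]
296 [64, 75, 108, 185, 213, 211, 264, 326, 339, 286]
([[0.42980000376701355, 0.37950000166893005], [0.45660001039505005, 0.19030000269412994], [0.5825999975204468, 0.20810000598430634], [0.5558000206947327, 0.39730000495910645]], array([0.5062, 0.2938]), array([0.1273, 0.1911]), 8.05919361114502) [ 0.00070767 -0.00093841  0.08875644]
```

The bubble is centred, the board is level and the seam is tight. Now I'll shut the fingers and move over the near metal top of the level.

Call:
step_arm(
  steps=[
    {"xyz":[0,0,0],"turn":[0,0,-0.82],"gripper":-1},
    {"xyz":[0,0,0],"turn":[0,0,-0.82],"gripper":-1},
    {"xyz":[0,0,0],"turn":[0,0,-0.82],"gripper":-1},
    {"xyz":[0,0,0],"turn":[0,0,-0.82],"gripper":-1},
    {"xyz":[0.064,-0.708,0],"turn":[0,0,0],"gripper":-1},
    {"xyz":[0.064,-0.708,0],"turn":[0,0,0],"gripper":-1},
    {"xyz":[0.064,-0.708,0],"turn":[0,0,0],"gripper":-1},
    {"xyz":[0,0,0.5],"turn":[0,0,0],"gripper":-1},
    {"xyz":[0,0,0.4],"turn":[0,0,0],"gripper":-1},
    {"xyz":[0,0,0.2],"turn":[0,0,0],"gripper":-1},
    {"xyz":[0,0,0.1],"turn":[0,0,0],"gripper":-1},
    {"xyz":[0,0,0],"turn":[0,0,0],"gripper":-1},
    {"xyz":[0,0,0],"turn":[0,0,0],"gripper":-1},
    {"xyz":[0,0,0],"turn":[0,0,0],"gripper":-1},
  ],
)

```text
time_s: 18.33
position: [0.5193, 0.3089, 0.1494]
tool_rot: [[0.999, 0.042, 0.002], [0.042, -0.999, 0.001], [0.002, -0.001, -1.0]]
ft_force: [0.6, 0.5, 0.0]
grip_width: 0.0001
```

```bash
python3 - <<'E'
from h import *
s=env.observe();print(s['time_s'],s['position'],np.round(s['tool_rot'],3).tolist(),s['ft_force'],s['grip_width'])
i=cams.camera_info('wrist');im,d=cams.get_image('wrist');im2,d2=cams.get_image('side')
S=cv2.resize(im2[150:235,250:335,::-1],(420,420),interpolation=cv2.INTER_CUBIC)
cv2.imwrite('pics/p7.png',np.hstack([im[:,140:480,::-1],S]))
E
```

```text
18.3333 [0.51925114 0.3088676  0.14935778] [[0.999, 0.042, 0.002], [0.042, -0.999, 0.001], [0.002, -0.001, -1.0]] [0.61583793 0.50607779 0.0438753 ] 9.588936783833949e-05
```

View pics/p7.png

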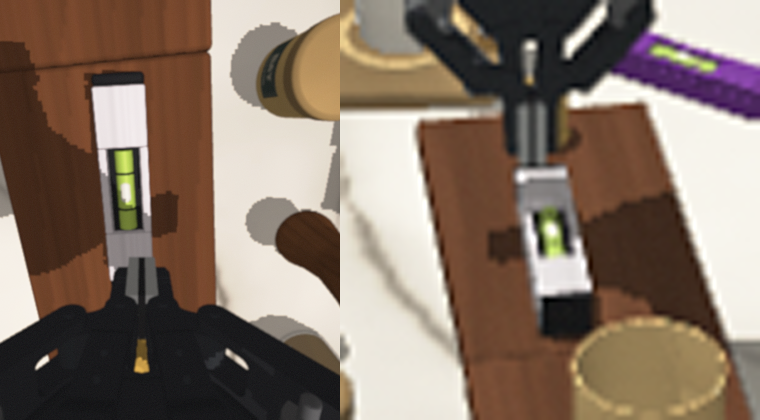

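The fingers sit about 5 mm rear of the level's centre line (image col 142 vs 128), so I'll correct that and descend slowly.

Call:
step_arm(
  steps=[
    {"xyz":[-0.14,0,0],"turn":[0,0,-0.6],"gripper":-1},
    {"xyz":[0,0,0.15],"turn":[0,0,0],"gripper":-1},
    {"xyz":[0,0,0.1],"turn":[0,0,0],"gripper":-1},
    {"xyz":[0,0,0.05],"turn":[0,0,0],"gripper":-1},
    {"xyz":[0,0,0],"turn":[0,0,0],"gripper":-1},
  ],
)

```text
time_s: 18.85
position: [0.5131, 0.3086, 0.1356]
tool_rot: [[0.996, 0.09, -0.001], [0.09, -0.996, -0.0], [-0.001, 0.0, -1.0]]
ft_force: [0.2, 0.7, -0.1]
grip_width: 0.0
```

Call:
step_arm(
  steps=[
    {"xyz":[0,0,0.03],"turn":[0,0,0],"gripper":-1},
    {"xyz":[0,0,0.03],"turn":[0,0,0],"gripper":-1},
    {"xyz":[0,0,0],"turn":[0,0,0],"gripper":-1},
  ],
)

```text
time_s: 19.1
position: [0.5132, 0.3087, 0.1338]
tool_rot: [[0.996, 0.091, -0.0], [0.091, -0.996, -0.0], [-0.0, 0.0, -1.0]]
ft_force: [0.6, -0.2, 0.5]
grip_width: 0.0002
```

Call:
step_arm(
  steps=[
    {"xyz":[0,0,0.015],"turn":[0,0,0],"gripper":-1},
    {"xyz":[0,0,0],"turn":[0,0,0],"gripper":-1},
  ],
)

```text
time_s: 19.27
position: [0.5132, 0.3087, 0.1333]
tool_rot: [[0.996, 0.091, 0.0], [0.091, -0.996, -0.0], [0.0, 0.0, -1.0]]
ft_force: [-0.0, -0.3, -0.4]
grip_width: 0.0
```

Call:
step_arm(
  steps=[
    {"xyz":[0,0,0.015],"turn":[0,0,0],"gripper":-1},
    {"xyz":[0,0,0],"turn":[0,0,0],"gripper":-1},
  ],
)

```text
time_s: 19.43
position: [0.5133, 0.3087, 0.1332]
tool_rot: [[0.996, 0.091, 0.001], [0.091, -0.996, 0.0], [0.001, -0.0, -1.0]]
ft_force: [-0.5, -0.4, 3.3]
grip_width: 0.0
```

Call:
step_arm(
  steps=[
    {"xyz":[0,0,0.01],"turn":[0,0,0],"gripper":-1},
    {"xyz":[0,0,0],"turn":[0,0,0],"gripper":-1},
  ],
)

```text
time_s: 19.6
position: [0.5133, 0.3088, 0.1331]
tool_rot: [[0.996, 0.091, 0.001], [0.091, -0.996, 0.0], [0.001, -0.0, -1.0]]
ft_force: [-2.2, -1.8, 6.7]
grip_width: -0.0006
```

Call:
step_arm(
  steps=[
    {"xyz":[0,0,0.012],"turn":[0,0,0],"gripper":-1},
    {"xyz":[0,0,0],"turn":[0,0,0],"gripper":-1},
    {"xyz":[0,0,0],"turn":[0,0,0],"gripper":-1},
    {"xyz":[0,0,0],"turn":[0,0,0],"gripper":-1},
    {"xyz":[0,0,0],"turn":[0,0,0],"gripper":-1},
    {"xyz":[0,0,0],"turn":[0,0,0],"gripper":-1},
    {"xyz":[0,0,0],"turn":[0,0,0],"gripper":-1},
    {"xyz":[0,0,0],"turn":[0,0,0],"gripper":-1},
    {"xyz":[0,0,0],"turn":[0,0,0],"gripper":-1},
    {"xyz":[0,0,0],"turn":[0,0,0],"gripper":-1},
  ],
)

```text
time_s: 20.43
position: [0.5133, 0.3087, 0.1331]
tool_rot: [[0.996, 0.091, 0.001], [0.091, -0.996, 0.0], [0.001, -0.0, -1.0]]
ft_force: [-3.3, -2.1, 9.7]
grip_width: -0.0002
```

```bash
python3 - <<'E'
from h import *
i=cams.camera_info('wrist');im,d=cams.get_image('wrist');g=proj(i,[[.51,.349,.111]])[0];print(g)
wbub(im,i,g)
S,Pp,br=ends('s8')
for u in (276,280,284,288,292,296): print(u,S[216:226,u].sum(1).tolist())
F=[]
for _ in range(4): F.append(env.observe()['ft_force']);cams.get_image('side')
print(np.round(F,1),env.observe()['time_s'])
cv2.imwrite('pics/p8.png',np.hstack([im[:,140:480,::-1],cv2.resize(S[150:235,250:335,::-1],(420,420),interpolation=cv2.INTER_CUBIC)]))
E
```

```text
[280.33835605 198.09511161]
vial length 0.04376414750051458 centre [0.50996993 0.34830115] dir deg 5.361099729624412
[(-30, 138, 132), (-29, 138, 131), (-28, 138, 132), (-27, 139, 132), (-26, 137, 131), (-25, 127, 120), (-24, 111, 106), (-23, 105, 97), (-22, 102, 60), (-21, 108, 51), (-20, 108, 52), (-19, 108, 52), (-18, 109, 52), (-17, 108, 52), (-16, 108, 52), (-15, 108, 52), (-14, 109, 52), (-13, 108, 52), (-12, 106, 51), (-11, 69, 36), (-10, 103, 52), (-9, 166, 81), (-8, 179, 87), (-7, 191, 94), (-6, 208, 146), (-5, 227, 202), (-4, 231, 212), (-3, 233, 214), (-2, 233, 214), (-1, 233, 214), (0, 233, 214), (1, 233, 214), (2, 233, 215), (3, 233, 214), (4, 224, 197), (5, 202, 130), (6, 194, 94), (7, 194, 95), (8, 192, 94), (9, 134, 70), (10, 109, 60), (11, 187, 92), (12, 195, 95), (13, 194, 96), (14, 194, 95), (15, 194, 95), (16, 194, 96), (17, 194, 95), (18, 193, 95), (19, 194, 96), (20, 194, 95), (21, 191, 94), (22, 121, 57), (23, 59, 55), (24, 197, 187), (25, 238, 231), (26, 239, 232), (27, 239, 232), (28, 239, 232), (29, 238, 232), (30, 239, 232)]
bubble -0.005999999999999978 0.004000000000000031 mean -0.0009999999999999731
276 [231, 232, 230, 232, 237, 239, 219, 226, 254, 249]
280 [223, 228, 226, 228, 227, 218, 219, 241, 258, 258]
284 [237, 233, 232, 235, 238, 207, 202, 252, 251, 251]
288 [228, 227, 228, 234, 230, 211, 210, 225, 226, 231]
292 [68, 71, 165, 242, 242, 222, 225, 215, 214, 218]
296 [63, 85, 112, 180, 206, 204, 265, 322, 341, 280]
[[-2.8 -1.3  9.9]
 [-3.4 -1.3  9.6]
 [-2.7 -1.1 10.1]
 [-2.4 -1.6 10.9]] 20.7333
```

View pics/p8.png

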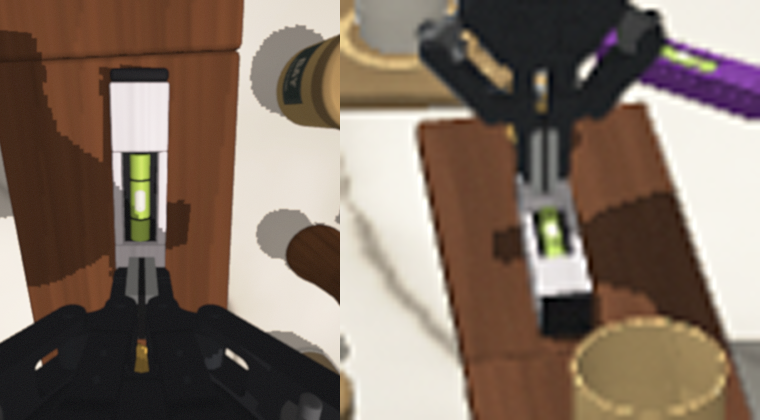

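The fingers press on the level's centre line at (142,275), the bubble sits between the lines at (140,200), and the seam at row 52 is tight with the fronts in line. The force is about 10 N, so I'll hand in.

```bash
python3 -c "
from rig import order
print(order.close_job())"
```

```text
the job is handed in; nothing more can be done
None
```

I finished the task and handed it in about 20.7 s into the 58 s allowed; the hand-in reports no verdict. I slid the loose riser about 43 mm until it met the fixed one and seated its rear corner with a small twist. I then wound the knob about 2.3 rad clockwise in two grasps, and ended pressing the level's near metal top with shut fingers.

Last checks, made while pressing:
- **Bubble:** it lies about 0.3 mm from the midpoint between the lines.
- **Press:** the force on the tool is steady at 9.6 to 10.9 N downwards, with about 3 N sideways.
- **Seam:** it shows as a hairline in the side and wrist views, with the risers in line at about 8° yaw. The gap was judged from the pictures, not measured to the millimetre.
- **Board:** the fitted slope was about 0.001 rad, measured before pressing.
- **Other objects:** I did not measure them again at the end, but the arm never came near them.

No check failed. Before the first push, the side and wrist views put the knob 2–6 mm apart along the row, and I used a value between them. The sideways force stayed under 4 N in every reading with the knob gripped.

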